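# Draw out the drying-cabinet tray with the pull hook

## Robot

A 6-joint arm with a two-finger parallel gripper is mounted at the origin on the work surface. World frame = base frame: x ahead of the robot, y to its left, z up, the work surface at z = 0. Lengths are in m, angles in degrees, forces in N, time in s.
With the tool pointing down it reaches from about 0.375 to 0.9 m from the base axis. Payload 3.1 kg.
Tool frame: the origin (TCP) lies on the centre line of the jaws, within the pads' length; the fingertips stand 25 mm ahead of it and the grasp point (between the pads) lies 6 mm ahead of it; z points along the fingers, y is the line along which they close (so a half turn about z gives the same grasp; the last joint's range is limited). The gripper opens to 87 mm and grips with 3 to 60 N. Pads are 19 mm wide; open, the fingers measure 117 mm over their backs; the gripper's body (75 mm by 190 mm) begins 51 mm behind the grasp point.
Start: joints at [-73.482, 30.224, 82.088, -0, 67.689, -10.227], TCP at [0.281, -0.558, 0.248] pointing down, gripper open.
Joint ranges: [-176.69, 176.69], [-43.24, 126.21], [12.49, 139.97], [-82, 262], [0, 151.66], [-163.58, 163.58]. Speed limits (degrees/s): [159.86, 159.86, 180, 180, 180, 180].

## Interface

Orientations are given as a 3x3 rotation matrix whose columns are the frame's x, y, z axes.
In Python, from rig import read_state, capture, camera_params, hand_in gives the robot as it stands.
- The arm moves only by the tool apply_moves, never from a script. Its argument "rows" is a list of rows, each an object of numbers: "x", "y", "z": the shift along the tool's x, y, z in mm; "rx", "ry", "rz": the turn, a rotation vector about the tool's x, y, z in units of 6 degrees (1.0 is 6 degrees); "claw": the closure in counts, from 0 (fully open) to 255 (shut). A call has 1 to 10 rows; each row is the pose to reach, as a shift and turn from the pose commanded when the call began, along the tool's axes at that moment; what a row does not reach only later rows make up. A row lasts 1/8 s, in which the tool goes at most 62.5 mm and 10.7 degrees, less where a joint would pass 70% of its speed; a pose out of reach is approached as far as the arm can. A call with a gripper value outside its range is refused whole. The fingers move at their own pace and stop on an object; the grip force is fixed at half the most. Time passes only in rows, so rows that repeat a pose let the fingers close. It gives the time, the measured TCP pose, the force, the opening and the grip force at its end, in the units of the state.
- read_state(): the state, without advancing time (a new reading comes with each control period).
- capture(name): name is "scene" or "top" or "wrist"; returns (picture, depth): 480x640x3 uint8, red, green, blue; 480x640 float32, m along the optical axis (not along the pixel's ray), 0 where there is no reading.
- camera_params(name): a dict with "fx", "fy", "cx", "cy" (pixels), "xyz" and "orientation" of the camera in the world. Camera axes: x right, y up, looking along -z (the intrinsics and any distortion apply to the point x, -y, -z); pixel columns grow to the right and rows downward; lengths in m; the calibration is good to about 2 mm. A picture is of the moment at which its call begins: read the wrist's pose just before it. camera_params takes no time and is no camera call; for the wrist camera it gives the pose at the moment of the call.
- hand_in(): hands the job in; it is judged then, once.
The state is a dict: "time_s": time; "joint_positions": joint angles; "qvel": joint speeds; "tau": joint torques, N m; "position": TCP position; "tcp_rot": TCP orientation; "force": force on the tool from outside, world axes, zero at the start; "moment": the same for the moment, N m; "opening": opening from 0.0 (shut) to 1.0 (fully open); "grasp_force": force on a finger pad.
Only numpy, scipy, OpenCV 4.12 (cv2) and the standard library are available. Lean on these libraries where they do the work, as an engineer would, in place of code of your own. Each camera call takes 0.05 s, during which the arm holds its last target. There are 200 camera calls.

## Task

Take the orange-handled pull hook from its grey rest, drop its tip into the finger hole of the blue-fronted tray and pull the tray out gently until it comes up against its stop, then keep a steady pull of about 12 N on it there for about one second to be sure it is home (never load the tray with more than 20 N). Leave the tray fully out with its vials standing, and lay the hook back in its rest the way it lay. Touch the tray with the hook only, and leave everything else on the bench alone.

Things in the scene. Friction and masses are not known exactly. Their poses are not given: they have to be found in the camera images.
- hook_grip (a point): Centre of the pull hook's orange handle, 90 (x) x 16 (y) x 20 (z) mm; x along it towards the hook end, z up. An 8 mm steel rod goes on from its front at mid-height and 125 mm ahead of this point turns straight down, ending 30 mm below it. About 120 g. It lies level in its rest, handle centre 60 mm above the bench: grip it from above across y at the centre, between the rest's posts.
- hook_tip (a point): Lower end of the hook's down-turned tip (8 mm round), 125 mm ahead of and 30 mm below the handle centre; axes as hook_grip.
- rest_seat (a point): Where the handle centre lies when the hook is in its rest; x towards the hook end, z up. The fixed grey rest has a base 150 x 70 x 8 mm and two 10 mm thick posts: 36 mm behind this point (handle seat 10 mm below it, notch 21 mm wide) and 68 mm ahead (rod seat 4 mm below it, notch 13 mm). The notches flare open at the top, their cheeks rising to 14 mm above the seats.
- rest_tip (a point): Where the hook's tip lies when the hook is in its rest, 125 mm ahead of and 30 mm below rest_seat.
- cabinet: White bench drying cabinet, fixed, 240 (x) x 260 (y) x 115 (z) mm; origin at the centre of its underside on the bench, x from its front towards its back. The tray slides out of its front along the cabinet's -x.
- tray_hole (a point): Centre of the finger hole, at the top face of the level steel tab on the tray's blue front; x towards the back of the cabinet, z up. Tab: 5 mm thick, top 60 mm above the bench, 50 mm wide, sticking out 36 mm. The hole is 18 mm across, straight through, its centre 19 mm out from the front, which is 236 mm wide and 104 mm high. Only the bench lies under the tab.
- tray (a joint): How far the tray is out, m: 0 fully in, 0.100 where it meets its stop; it starts 0 to 20 mm out. It slides with about 2.5 N of friction and stays where it is left; the stop is firm and yields by less than half a millimetre.
- vial0_mid (a point): Mid-height of a blue sample vial with white cap, 24 mm diameter, 52 mm tall, standing loose on the tray inside the cabinet; z is its own upward axis.
- vial1_mid (a point): A second such vial on the tray.
- vial2_mid (a point): A third such vial on the tray.
- spot_plate: Bystander: white ceramic spot plate, 115 x 90 x 12 mm; origin at the centre of its underside. It and the hook rest lie on opposite sides of the bench, either way round.
- rack: Bystander: white test-tube rack, 70 x 210 mm, with blue-filled tubes up to 152 mm high; origin at the centre of its underside.
- reagent: Bystander: amber bottle, 60 mm diameter, 130 mm tall; origin at the centre of its underside.
- beaker: Bystander: empty glass beaker, 64 mm diameter, 75 mm tall; origin at the centre of its underside.
- dish: Bystander: white ceramic dish, 80 mm diameter, 28 mm tall, standing on top of the cabinet; origin at the centre of its underside.
- stopper: Bystander: red rubber stopper, 32 mm diameter, 28 mm tall, on the bench; origin at the centre of its underside.
- spatula: Bystander: spatula with a green handle, 180 mm long, lying on the bench; origin under its middle.
Not all that is in view belongs to the job. Of the things shaped like the part that bears hook_grip, the orange one is meant.

How it is judged:
By the outcome, as a careful person would: the job done as asked, in the order asked, and still so for the second after the job is handed in, with the robot touching nothing.
It also fails if it takes over 72 s, if anything falls off the work surface, if the arm or the gripper's body presses on something with over 40 N, if the wrist force passes 120 N, or if a joint passes its speed limit or range.

## Working session

There is one attempt and no reset: what is moved stays moved. The work goes in short steps, Python scripts to look and compute and a tool call to move; the robot and the scene stay as the last step left them, time stands still between calls to the robot, and variables do not carry over. Pictures are saved under pics/ and viewed, at most 10 in all, crops included, and the job is handed in when it is done.

Besides the shell and the picture viewer there is one more tool, called after "Call:" as a command line: name --argument value ..., lists and objects as JSON in quotes. apply_moves: Moves the arm, as the interface text tells. Its arguments: {"type":"object","properties":{"rows":{"type":"array"}},"required":["rows"]}

```bash
mkdir -p pics; ls; cat > h.py <<'E'
import numpy as np, cv2
from rig import read_state, capture, camera_params, hand_in
def save(n,img): cv2.imwrite('pics/'+n+'.png',cv2.cvtColor(img,cv2.COLOR_RGB2BGR))
def ray(p,u,v):
    R=np.array(p['orientation']).reshape(3,3); d=R@np.array([(u-p['cx'])/p['fx'],-(v-p['cy'])/p['fy'],-1.])
    return np.array(p['xyz']),d
def onz(p,u,v,z):
    o,d=ray(p,u,v); return o+d*(z-o[2])/d[2]
def cloud(p,dep):
    v,u=np.mgrid[0:480,0:640]; R=np.array(p['orientation']).reshape(3,3)
    c=np.stack([(u-p['cx'])/p['fx'],-(v-p['cy'])/p['fy'],-np.ones(u.shape)],-1)*dep[...,None]
    return c@R.T+np.array(p['xyz'])
def tool(dw):
    return np.array(read_state()['tcp_rot']).reshape(3,3).T@np.array(dw)
E
python3 - <<'E'
from h import *
for n in('scene','top'):
    i,d=capture(n);save(n,i);p=camera_params(n);np.savez(n,i=i,d=d);print(n,p)
s=read_state();print(s)
E
```

```text
pics
scene {'fx': 599.3876380236027, 'fy': 599.3876380236027, 'cx': 316.64909026861307, 'cy': 255.52731234042628, 'xyz': array([ 1.52165728, -0.71078788,  0.95693191]), 'orientation': array([[ 0.50465902, -0.52579072,  0.684736  ],
       [ 0.86316733,  0.2924461 , -0.4116035 ],
       [ 0.01616893,  0.79876117,  0.60143093]])}
top {'fx': 599.0572291307893, 'fy': 599.0572291307893, 'cx': 311.8084754446281, 'cy': 238.0367084220647, 'xyz': array([ 0.42026235, -0.12426807,  1.47723101]), 'orientation': array([[ 0.01250712,  0.99478776, -0.10119729],
       [-0.99991088,  0.01197017, -0.00591149],
       [-0.00466932,  0.10126221,  0.99484881]])}
{'time_s': 0.1, 'joint_positions': array([-7.34831770e+01,  3.02748417e+01,  8.21496951e+01, -2.24395429e-04,
        6.76921978e+01, -1.02287693e+01]), 'qvel': array([ 0.06777023, -0.12865804, -0.26100808,  0.0009348 ,  0.0478119 ,
       -0.03021977]), 'tau': array([-5.38148906e-04, -4.40987241e+01, -1.77150518e+01,  6.33988366e-02,
        5.34049748e-02, -4.06898391e-05]), 'position': array([ 0.28109737, -0.55751327,  0.24665297]), 'tcp_rot': array([[ 8.93012999e-01,  4.50030491e-01, -5.82700752e-04],
       [ 4.50030726e-01, -8.93010937e-01,  1.95230099e-03],
       [ 3.58236830e-04, -2.00566341e-03, -9.99997924e-01]]), 'force': array([-1.01668677, -0.25308389,  0.39867873]), 'moment': array([ 0.04290723,  0.00987951, -0.02261647]), 'grasp_force': 0.0, 'opening': 1.0028539663936276}
```

View pics/top.png

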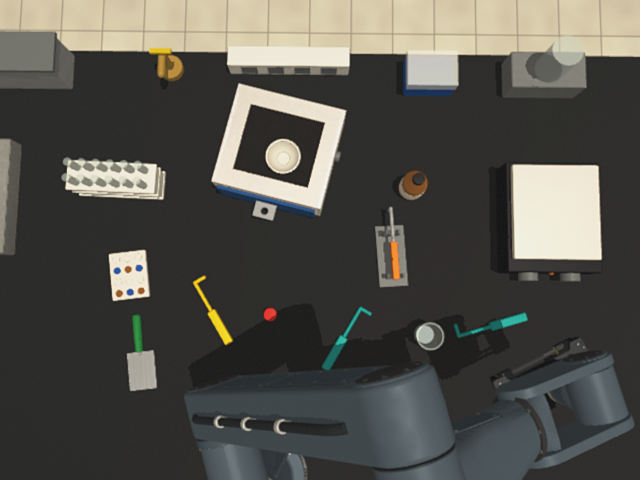

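View pics/scene.png

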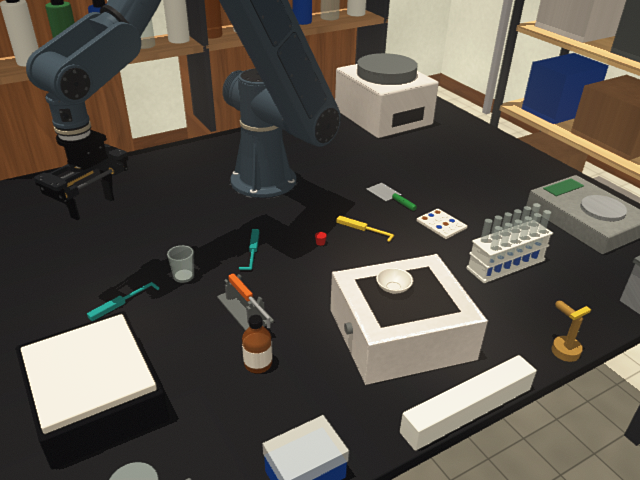

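The orange candidates and look-alikes in the top view are: orange hook in its grey rest (394,260), yellow (212,310), teal (347,338) and teal (490,325). By the description it is the orange one. The tray's tab with its hole is at (264,211), and the bottle is near the hook tip at (413,185).

```bash
python3 - <<'E'
from h import *
z=np.load('top.npz');i,d=z['i'],z['d'];p=camera_params('top')
hsv=cv2.cvtColor(i,cv2.COLOR_RGB2HSV)
def fit(m,z,name):
    n,l,st,c=cv2.connectedComponentsWithStats(m.astype(np.uint8)); k=1+np.argmax(st[1:,4])
    v,u=np.where(l==k); P=np.array([onz(p,a,b,z)[:2] for a,b in zip(u,v)]).astype(np.float32)
    r=cv2.minAreaRect(P*1000); print(name,st[k],'mean',P.mean(0),'rect',r)
    w,V=np.linalg.eigh(np.cov(P.T)); print('  ax',V[:,1],np.degrees(np.arctan2(V[1,1],V[0,1]))); return l==k
sub=np.zeros((480,640),bool); sub[215:300,370:415]=1
m=(hsv[...,0]>4)&(hsv[...,0]<18)&(hsv[...,1]>170)&(hsv[...,2]>120)&sub
fit(m,0.07,'orange')
sub[:]=0; sub[60:215,200:360]=1
w=(hsv[...,1]<60)&(hsv[...,2]>190)&sub
fit(w,0.115,'cab')
C=cloud(p,d)
sub[:]=0; sub[195:225,245:285]=1
t=sub&(abs(C[...,2]-0.06)<0.012)&(hsv[...,1]<100)
print('tabz',np.median(C[t][:,2]),t.sum()); 
print('orange z',np.median(C[m][:,2]), 'rackz cab', np.median(C[w][:,2]))
fit(t,0.06,'tab')
g=cv2.cvtColor(i,cv2.COLOR_RGB2GRAY); 
a=cv2.resize(i[190:310,240:420][:, :],None,fx=4,fy=4,interpolation=cv2.INTER_CUBIC);save('c1',a)
print(g[203:220,254:276])
E
```

```text
orange [390 242  10  37 248] mean [ 0.5135162 -0.311037 ] rect ((513.9733276367188, -310.8485107421875), (85.63969421386719, 15.965679168701172), 4.848214626312256)
  ax [-0.99664162 -0.08188705] -175.3029583958052
cab [ 212   84  134  125 6124] mean [ 0.7722313  -0.03728443] rect ((774.2462158203125, -36.83494567871094), (260.9466857910156, 240.35110473632812), 76.19220733642578)
  ax [0.24020405 0.97072242] 76.10141626316317
tabz 0.05955348680279582 297
orange z 0.06887505295614715 rackz cab 0.11424846068495564
tab [252 201  26  20 297] mean [ 0.6299889  -0.00093399] rect ((629.7420043945312, -0.8725357055664062), (54.08543014526367, 38.41996765136719), 75.29415893554688)
  ax [0.24396877 0.96978309] 75.87910080762332
[[ 40 114 171 183 185 184 185 185 183 175 167 152 142 125 113  82  56  50
   47  44  39  46]
 [ 48 143 177 181 180 181 182 182 184 185 186 186 186 175 170 152 140 124
  114  84  58  52]
 [ 63 162 185 180 178 179 178 179 183 183 185 185 187 187 187 187 188 176
  171 152 142 127]
 [100 169 184 181 180 179 181 183 177 172 168 177 184 185 185 185 186 186
  187 188 189 180
[... 511 characters left out ...]
0  37  32  88 159 181 181 179
  180 182 152  88]
 [184 181 179 181 181 183 177 132  81  52  43  44  69 137 177 185 183 182
  184 185 133  67]
 [186 182 181 182 180 182 184 168 143 115 105 115 138 174 186 183 183 184
  186 181 121  54]
 [151 158 171 181 184 183 183 184 178 166 162 169 180 185 183 183 182 185
  186 170 105  47]
 [ 63  91 121 142 151 160 173 184 186 184 183 184 184 182 181 181 183 183
  187 155  89  43]
 [ 28  32  42  51  68  93 122 144 153 167 176 184 185 183 182 183 181 185
  186 133  67  41]
 [ 38  36  31  32  30  31  40  51  69 108 127 143 154 167 176 184 185 187
  182 117  51  41]
 [ 45  45  47  44  38  35  34  33  33  42  42  51  76 109 128 147 157 171
  157  96  46  43]]
```

View pics/c1.png

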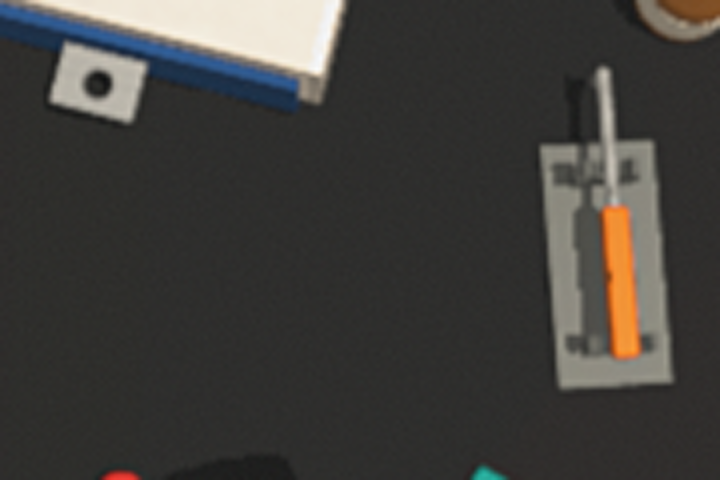

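The crop confirms the orange hook lying in the grey rest, with its handle at crop (620,280) and its rod tip at (603,70). The tab's hole is at crop (98,84).

```bash
python3 - <<'E'
from h import *
p=camera_params('top');print('hole',onz(p,264.3,210.4,.06))
s=read_state();print(tool(np.array([.514,-.311,.20])-s['position'])*1000)
E
```

```text
hole [ 0.62945011 -0.00147176  0.06      ]
[ 318.90690643 -115.23218717   46.9984253 ]
```

Call:
apply_moves --rows '[{"x": 50,"y": -18,"z": 8,"rz": 0.6},{"x": 105,"y": -38,"z": 16,"rz": 1.2},{"x": 160,"y": -58,"z": 24,"rz": 1.9},{"x": 215,"y": -78,"z": 32,"rz": 2.6},{"x": 270,"y": -98,"z": 40,"rz": 3.2},{"x": 305,"y": -110,"z": 45,"rz": 3.67},{"x": 319,"y": -115,"z": 47,"rz": 3.67},{"x": 319,"y": -115,"z": 47,"rz": 3.67},{"x": 319,"y": -115,"z": 47,"rz": 3.67}]'

```text
validation failed for argument at $.ro...
```

```bash
python3 - <<'E'
from h import *
s=read_state();print(s['time_s'],s['position'],s['tcp_rot'],s['force'])
p=camera_params('wrist');i,d=capture('wrist');save('w1',i);print(p)
C=cloud(p,d);hsv=cv2.cvtColor(i,cv2.COLOR_RGB2HSV)
m=(hsv[...,0]>4)&(hsv[...,0]<18)&(hsv[...,1]>170)&(hsv[...,2]>120)
n,l,st,c=cv2.connectedComponentsWithStats(m.astype(np.uint8));k=1+np.argmax(st[1:,4]);print(st[k])
v,u=np.where(l==k);print('z',np.percentile(C[l==k][:,2],[5,50,95]))
P=C[l==k];P=P[P[:,2]>.064];print(cv2.minAreaRect((P[:,:2]*1000).astype(np.float32)))
P=np.array([onz(p,a,b,.07)[:2] for a,b in zip(u,v)]);print(cv2.minAreaRect((P*1000).astype(np.float32)))
E
```

```text
0.1 [ 0.28109737 -0.55751327  0.24665297] [[ 8.93012999e-01  4.50030491e-01 -5.82700752e-04]
 [ 4.50030726e-01 -8.93010937e-01  1.95230099e-03]
 [ 3.58236830e-04 -2.00566341e-03 -9.99997924e-01]] [-1.01668677 -0.25308389  0.39867873]
{'fx': 380.6994677975056, 'fy': 380.6994677975056, 'cx': 319.56012618587596, 'cy': 242.17111022197324, 'xyz': array([ 0.34703125, -0.52364018,  0.38462832]), 'orientation': array([[ 0.45130072,  0.8584927 ,  0.24355275],
       [-0.89237105,  0.43455044,  0.12181884],
       [-0.00125537, -0.27231635,  0.96220696]])}
[573  55  16  11  70]
z [0.05693505 0.06123581 0.06499315]
((486.45941162109375, -678.4138793945312), (8.81805419921875, 3.123563528060913), 67.84786224365234)
((483.47100830078125, -674.9862670898438), (10.120030403137207, 7.095823764801025), 75.22006225585938)
```

View pics/w1.png

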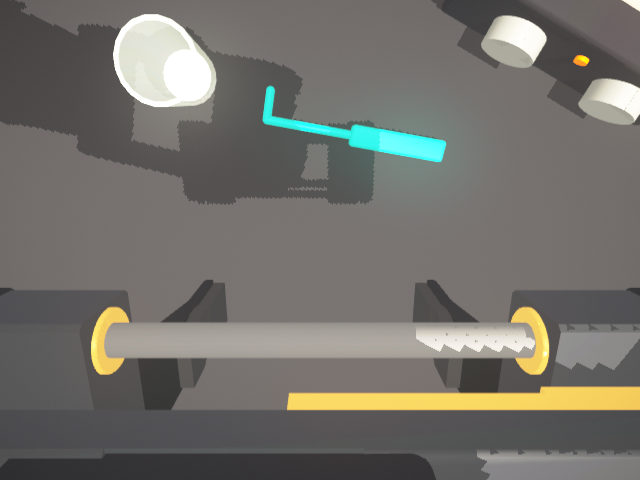

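The move was refused, so this wrist view is from the start pose. It shows the teal decoy at (400,145) and the beaker at (165,60). I'll resend with every field filled in.

Call:
apply_moves --rows '[{"x": 50,"y": -18,"z": 8,"rx": 0,"ry": 0,"rz": 0.6,"claw": 0},{"x": 105,"y": -38,"z": 16,"rx": 0,"ry": 0,"rz": 1.2,"claw": 0},{"x": 160,"y": -58,"z": 24,"rx": 0,"ry": 0,"rz": 1.9,"claw": 0},{"x": 215,"y": -78,"z": 32,"rx": 0,"ry": 0,"rz": 2.6,"claw": 0},{"x": 270,"y": -98,"z": 40,"rx": 0,"ry": 0,"rz": 3.2,"claw": 0},{"x": 305,"y": -110,"z": 45,"rx": 0,"ry": 0,"rz": 3.67,"claw": 0},{"x": 319,"y": -115,"z": 47,"rx": 0,"ry": 0,"rz": 3.67,"claw": 0},{"x": 319,"y": -115,"z": 47,"rx": 0,"ry": 0,"rz": 3.67,"claw": 0},{"x": 319,"y": -115,"z": 47,"rx": 0,"ry": 0,"rz": 3.67,"claw": 0}]'

```text
time_s: 1.27
position: [0.5136, -0.3132, 0.2007]
tcp_rot: [[0.997, 0.081, -0.0], [0.081, -0.997, -0.001], [-0.0, 0.001, -1.0]]
force: [-0.1, 0.1, 0.9]
opening: 1.005
grasp_force: 0.0
```

```bash
cat > look.py <<'E'
from h import *
import sys
s=read_state();print(s['time_s'],s['position'],s['force'])
p=camera_params('wrist');i,d=capture('wrist');save(sys.argv[1],i)
np.savez(sys.argv[1],i=i,d=d,o=p['orientation'],x=p['xyz'])
C=cloud(p,d);hsv=cv2.cvtColor(i,cv2.COLOR_RGB2HSV)
m=(hsv[...,0]>4)&(hsv[...,0]<18)&(hsv[...,1]>150)&(hsv[...,2]>120)
n,l,st,c=cv2.connectedComponentsWithStats(m.astype(np.uint8));k=1+np.argmax(st[1:,4]);print(st[k])
v,u=np.where(l==k);z=C[l==k][:,2];print('z',np.percentile(z,[5,50,95]))
P=C[l==k];P=P[P[:,2]>np.percentile(z,90)-.004];print(cv2.minAreaRect((P[:,:2]*1000).astype(np.float32)))
E
python3 look.py w2
```

```text
1.275 [ 0.51361437 -0.31318331  0.20071182] [-0.13125994  0.08065292  0.90681673]
[306 197  22  95 633]
z [0.06790085 0.07031116 0.07163611]
((530.0370483398438, -309.564697265625), (114.55136108398438, 15.713809967041016), 4.19520378112793)
```

View pics/w2.png

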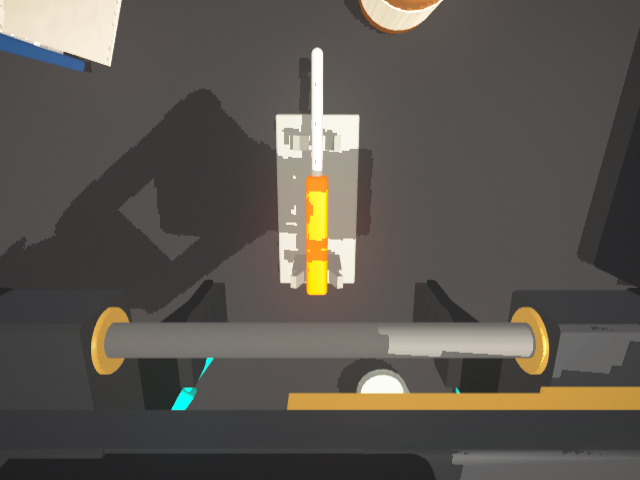

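The wrist view shows the orange handle centred at column 317, from row 177 to 295. The rod runs up to (317,50), and the rest base is centred beneath it.

```bash
cat > pz.py <<'E'
from h import *
import sys
def wp(n):
    z=np.load(n+'.npz');p=dict(camera_params('wrist'));p['orientation']=z['o'];p['xyz']=z['x'];return p,z['i'],z['d']
E
python3 - <<'E'
from pz import *
p,i,d=wp('w2');print(p['xyz'])
hsv=cv2.cvtColor(i,cv2.COLOR_RGB2HSV)
m=(hsv[...,0]>4)&(hsv[...,0]<32)&(hsv[...,1]>150)&(hsv[...,2]>120); m[:,:290]=0;m[:,340:]=0;m[300:]=0
v,u=np.where(m);print(u.min(),u.max(),v.min(),v.max())
for r in (180,190,200,220,240,260,280,290):
    q=np.where(m[r])[0];print(r,q.min(),q.max(),onz(p,(q.min()+q.max())/2,r,.07).round(4), hsv[r,317])
print('back',onz(p,316.5,v.max()+.5,.07),'front',onz(p,317,v.min()-.5,.07),onz(p,317,v.min()-.5,.05))
print('tip rod top',onz(p,317,47,.064))
E
```

```text
[ 0.58723925 -0.30646486  0.3386086 ]
306 327 175 294
180 306 327 [ 0.5564 -0.3072  0.07  ] [ 16 213 253]
190 306 327 [ 0.5494 -0.3078  0.07  ] [ 16 213 254]
200 306 327 [ 0.5423 -0.3084  0.07  ] [ 29 190 255]
220 306 327 [ 0.5278 -0.3095  0.07  ] [ 29 203 255]
240 306 327 [ 0.5129 -0.3107  0.07  ] [ 27 211 255]
260 306 327 [ 0.4975 -0.312   0.07  ] [ 22 222 255]
280 306 326 [ 0.4816 -0.3129  0.07  ] [ 28 222 255]
290 306 326 [ 0.4735 -0.3135  0.07  ] [ 28 244 255]
back [ 0.46985242 -0.31421583  0.07      ] front [ 0.56019657 -0.30725926  0.07      ] [ 0.55818304 -0.30731841  0.05      ]
tip rod top [ 0.64191191 -0.30058956  0.064     ]
```

Call:
apply_moves --rows '[{"x": 1.5,"y": -2.3,"z": 45,"rx": 0,"ry": 0,"rz": 0,"claw": 60},{"x": 1.5,"y": -2.3,"z": 90,"rx": 0,"ry": 0,"rz": 0,"claw": 100},{"x": 1.5,"y": -2.3,"z": 120,"rx": 0,"ry": 0,"rz": 0,"claw": 100},{"x": 1.5,"y": -2.3,"z": 134,"rx": 0,"ry": 0,"rz": 0,"claw": 100},{"x": 1.5,"y": -2.3,"z": 134,"rx": 0,"ry": 0,"rz": 0,"claw": 100},{"x": 1.5,"y": -2.3,"z": 134,"rx": 0,"ry": 0,"rz": 0,"claw": 100}]'

```text
time_s: 2.08
position: [0.5163, -0.3105, 0.0679]
tcp_rot: [[0.997, 0.082, 0.002], [0.082, -0.997, -0.002], [0.002, 0.002, -1.0]]
force: [-0.2, -0.7, -0.3]
opening: 0.615
grasp_force: 0.0
```

Call:
apply_moves --rows '[{"x": -1,"y": 0,"z": 1.5,"rx": 0,"ry": 0,"rz": 0,"claw": 100},{"x": -1,"y": 0,"z": 1.5,"rx": 0,"ry": 0,"rz": 0,"claw": 160},{"x": -1,"y": 0,"z": 1.5,"rx": 0,"ry": 0,"rz": 0,"claw": 255},{"x": -1,"y": 0,"z": 1.5,"rx": 0,"ry": 0,"rz": 0,"claw": 255},{"x": -1,"y": 0,"z": 1.5,"rx": 0,"ry": 0,"rz": 0,"claw": 255},{"x": -1,"y": 0,"z": 1.5,"rx": 0,"ry": 0,"rz": 0,"claw": 255},{"x": -1,"y": 0,"z": 1.5,"rx": 0,"ry": 0,"rz": 0,"claw": 255},{"x": -1,"y": 0,"z": 1.5,"rx": 0,"ry": 0,"rz": 0,"claw": 255}]'

```text
time_s: 3.08
position: [0.5148, -0.3096, 0.065]
tcp_rot: [[0.997, 0.082, 0.0], [0.082, -0.997, -0.0], [0.0, 0.0, -1.0]]
force: [0.4, -0.5, 0.7]
opening: 0.179
grasp_force: 29.9
```

Call:
apply_moves --rows '[{"x": 0,"y": 0,"z": -8,"rx": 0,"ry": 0,"rz": 0,"claw": 255},{"x": 0,"y": 0,"z": -25,"rx": 0,"ry": 0,"rz": 0,"claw": 255},{"x": 0,"y": 0,"z": -50,"rx": 0,"ry": 0,"rz": 0,"claw": 255},{"x": 0,"y": 0,"z": -80,"rx": 0,"ry": 0,"rz": 0,"claw": 255},{"x": 0,"y": 0,"z": -100,"rx": 0,"ry": 0,"rz": 0,"claw": 255},{"x": 0,"y": 0,"z": -110,"rx": 0,"ry": 0,"rz": 0,"claw": 255},{"x": 0,"y": 0,"z": -110,"rx": 0,"ry": 0,"rz": 0,"claw": 255}]'

```text
time_s: 3.95
position: [0.515, -0.3097, 0.1762]
tcp_rot: [[0.997, 0.082, 0.002], [0.082, -0.997, -0.001], [0.001, 0.001, -1.0]]
force: [-0.0, 0.6, -1.8]
opening: 0.18
grasp_force: 29.9
```

```bash
python3 - <<'E'
from h import *
s=read_state();print(s['position'],s['force'],s['opening'],tool(np.array([.478,.036,.165])-s['position'])*1000)
E
```

```text
[ 0.51498282 -0.30973731  0.17618763] [-0.0200843   0.56686084 -1.79181801] 0.17966654415820246 [  -8.39170018 -347.62449471   10.67580981]
```

Call:
apply_moves --rows '[{"x": -15,"y": -20,"z": 0,"rx": 0,"ry": 0,"rz": 0.2,"claw": 255},{"x": -25,"y": -60,"z": 0,"rx": 0,"ry": 0,"rz": 0.5,"claw": 255},{"x": -30,"y": -110,"z": 0,"rx": 0,"ry": 0,"rz": 1.0,"claw": 255},{"x": -30,"y": -165,"z": 0,"rx": 0,"ry": 0,"rz": 1.5,"claw": 255},{"x": -25,"y": -220,"z": 0,"rx": 0,"ry": 0,"rz": 2.0,"claw": 255},{"x": -20,"y": -275,"z": 0,"rx": 0,"ry": 0,"rz": 2.5,"claw": 255},{"x": -12,"y": -320,"z": 0,"rx": 0,"ry": 0,"rz": 2.9,"claw": 255},{"x": -8,"y": -342,"z": 5,"rx": 0,"ry": 0,"rz": 3.1,"claw": 255},{"x": -8,"y": -348,"z": 10,"rx": 0,"ry": 0,"rz": 3.1,"claw": 255},{"x": -8,"y": -348,"z": 10,"rx": 0,"ry": 0,"rz": 3.1,"claw": 255}]'

```text
time_s: 5.2
position: [0.4773, 0.0365, 0.1642]
tcp_rot: [[0.971, -0.239, -0.002], [-0.239, -0.971, 0.0], [-0.002, 0.0, -1.0]]
force: [0.5, -0.1, -1.6]
opening: 0.179
grasp_force: 29.9
```

```bash
python3 look.py w3
```

```text
5.2 [0.47733604 0.03654825 0.16421002] [ 0.46572181 -0.13630332 -1.6025747 ]
[299 212  11 104 127]
z [0.0008456  0.1661659  0.16770898]
((502.5574035644531, 38.549713134765625), (0.9152676463127136, 38.325950622558594), 73.81487274169922)
```

View pics/w3.png

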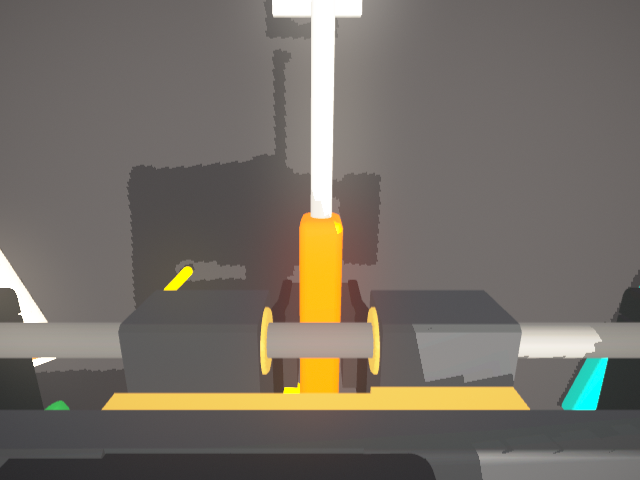

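The wrist view shows the gripped hook with its rod at columns 311–333 and the tab's outer edge at row ~17, columns 273–362.

```bash
python3 - <<'E'
from pz import *
p,i,d=wp('w3');print(p['xyz'])
g=cv2.cvtColor(i,cv2.COLOR_RGB2GRAY).astype(int)
for r in (2,6,10): print(g[r,266:280],g[r,355:368])
for c in (285,300,345,355): print(c,g[4:24,c])
for r in (3,30,100,180):
    row=g[r]; print(r,row[304:340])
ex=np.array([.971,-.239]);ey=np.array([.239,.971]);H=np.array([.6295,-.0015])
for (u,v,z) in((272.5,6,.06),(361.5,6,.06),(300,14.5,.06),(300,17,.055),(345,17,.055)):
    q=onz(p,u,v,z)[:2]-H; print(u,v,'rel hole x,y mm',1000*q@ex,1000*q@ey)
s=read_state();t=s['position'][:2]+.125*ex;print('tip rel',1000*(t-H)@ex,1000*(t-H)@ey)
for u,v in((323,30),(321.5,180)):
    q=onz(p,u,v,s['position'][2]-.005+.004)[:2]-H;print('rod',1000*q@ex,1000*q@ey)
E
```

```text
[0.54930366 0.01923329 0.30197224]
[104 104 104 106 106 107 255 255 255 255 255 255 255 255] [255 255 255 255 255 255 255 174 144 144 142 142 141]
[103 103 105 105 106 107 241 255 255 255 255 255 255 255] [255 255 255 255 255 255 255 170 142 143 143 141 141]
[103 104 103 104 106 107 243 255 255 255 255 255 255 255] [255 255 255 255 255 255 255 172 142 143 141 140 139]
285 [255 255 255 255 255 255 255 255 255 255 255 245 217 171 113 115 114 113
 113 113]
300 [255 255 255 255 255 255 255 255 255 255 255 247 221 187 142 142 143 142
 142 141]
345 [255 255 255 255 255 255 255 255 255 255 255 248 221 191 147 147 146 146
 146 146]
355 [255 255 255 255 255 255 255 255 255 255 255 248 219 187 144 143 142 142
 141 141]
3 [255 255 255 255 255 255 255 244 249 253 255 255 255 255 255 255 255 255
 255 255 255 255 255 255 255 255 255 255 255 255 254 255 255 255 255 255]
30 [121 121 121 122 123 122 123 234 250 254 255 255 255 255 255 255 255 255
 255 255 255 255 255 255 255 255 255 255 255 255 252 144 126 143 144 144]
100 [130 130 132 131 131 132 146 240 252 254 255 255 255 255 255 255 255 255
 255 255 255 255 255 255 255 255 255 255 255 234 142 133 133 133 133 132]
180 [104 104 105 105 106 105 131 246 253 255 255 255 255 255 255 255 255 255
 255 255 255 255 255 255 255 255 255 254 154 109 108 108 107 131 131 124]
272.5 6 rel hole x,y mm -14.002288067443157 27.243667875417007
361.5 6 rel hole x,y mm -13.918015243493645 -22.733633784794566
300 14.5 rel hole x,y mm -18.216270396060573 11.857275733474834
300 17 rel hole x,y mm -18.16301917527247 12.098620327377562
345 17 rel hole x,y mm -18.1198102047584 -13.875571314186782
tip rel -31.350491894608368 0.17539102535615278
rod -50.33771675645644 -0.2500706871795591
rod -98.97059376247512 0.10320054751650519
```

Call:
apply_moves --rows '[{"x": 10,"y": -2,"z": 0,"rx": 0,"ry": 0,"rz": 0,"claw": 255},{"x": 30,"y": -2,"z": 5,"rx": 0,"ry": 0,"rz": 0,"claw": 255},{"x": 30.5,"y": -2,"z": 30,"rx": 0,"ry": 0,"rz": 0,"claw": 255},{"x": 30.5,"y": -2,"z": 50,"rx": 0,"ry": 0,"rz": 0,"claw": 255},{"x": 30.5,"y": -2,"z": 52,"rx": 0,"ry": 0,"rz": 0,"claw": 255},{"x": 30.5,"y": -2,"z": 52,"rx": 0,"ry": 0,"rz": 0,"claw": 255},{"x": 30.5,"y": -2,"z": 52,"rx": 0,"ry": 0,"rz": 0,"claw": 255}]'

```text
time_s: 6.12
position: [0.509, 0.031, 0.1139]
tcp_rot: [[0.971, -0.24, 0.002], [-0.24, -0.971, -0.0], [0.002, -0.0, -1.0]]
force: [0.3, -0.4, -0.4]
opening: 0.184
grasp_force: 29.9
```

```bash
python3 - <<'E'
from h import *
i,d=capture('top');p=camera_params('top');np.savez('top2',i=i,d=d)
save('c2',cv2.resize(i[195:285,235:305],None,fx=6,fy=6,interpolation=cv2.INTER_CUBIC))
s=read_state();print(s['position'])
R=np.array(p['orientation'])
def px(X):
    c=R.T@(np.array(X)-p['xyz']);return p['cx']-p['fx']*c[0]/c[2],p['cy']+p['fy']*c[1]/c[2]
x=s['tcp_rot'][:,0];t=s['position']+.125*x
for dz in(-.001,-.005,-.035):
    u,v=px(t+[0,0,dz]);print('exp tip px',u,v,'crop',(u-235)*6,(v-195)*6)
E
```

```text
[0.5088798  0.03105274 0.11389587]
exp tip px 261.27849280108313 206.65533874257378 crop 157.6709568064988 69.93203245544265
exp tip px 261.4319729748141 206.92107885379713 crop 158.59183784888444 71.52647312278276
exp tip px 262.55551638851 208.8664151435722 crop 165.33309833106 83.19849086143319
```

View pics/c2.png

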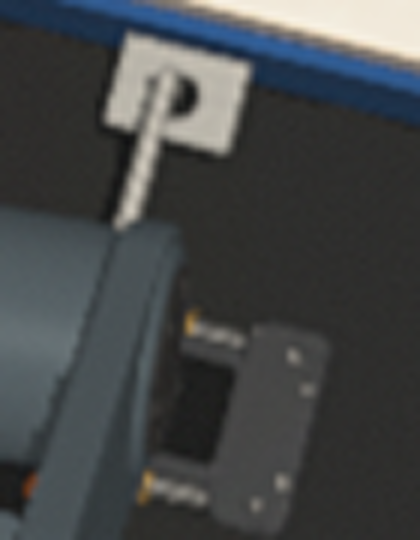

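The crop shows the rod's end over the tab at crop (168,70), with the hole at (178,95). Allowing for parallax, the tip lies within about 1–2 mm of the hole centre, so I'm lowering it.

Call:
apply_moves --rows '[{"x": -1,"y": 0,"z": 8,"rx": 0,"ry": 0,"rz": 0,"claw": 255},{"x": -1,"y": 0,"z": 14,"rx": 0,"ry": 0,"rz": 0,"claw": 255},{"x": -1,"y": 0,"z": 19,"rx": 0,"ry": 0,"rz": 0,"claw": 255},{"x": -1,"y": 0,"z": 22,"rx": 0,"ry": 0,"rz": 0,"claw": 255},{"x": -1,"y": 0,"z": 22,"rx": 0,"ry": 0,"rz": 0,"claw": 255}]'

```text
time_s: 6.8
position: [0.507, 0.0316, 0.0907]
tcp_rot: [[0.971, -0.24, -0.001], [-0.24, -0.971, 0.0], [-0.001, 0.0, -1.0]]
force: [0.1, -0.4, -1.0]
opening: 0.18
grasp_force: 29.9
```

Call:
apply_moves --rows '[{"x": 0,"y": 0,"z": 4,"rx": 0,"ry": 0,"rz": 0,"claw": 255},{"x": 0,"y": 0,"z": 8,"rx": 0,"ry": 0,"rz": 0,"claw": 255},{"x": 0,"y": 0,"z": 12,"rx": 0,"ry": 0,"rz": 0,"claw": 255},{"x": 0,"y": 0,"z": 14,"rx": 0,"ry": 0,"rz": 0,"claw": 255},{"x": 0,"y": 0,"z": 14,"rx": 0,"ry": 0,"rz": 0,"claw": 255}]'

```text
time_s: 7.42
position: [0.5071, 0.0315, 0.0768]
tcp_rot: [[0.971, -0.24, -0.0], [-0.24, -0.971, 0.0], [-0.0, 0.0, -1.0]]
force: [-0.1, -0.6, -0.4]
opening: 0.181
grasp_force: 29.9
```

Call:
apply_moves --rows '[{"x": -1,"y": 0,"z": 0,"rx": 0,"ry": 0,"rz": 0,"claw": 255},{"x": -3,"y": 0,"z": 0,"rx": 0,"ry": 0,"rz": 0,"claw": 255},{"x": -5,"y": 0,"z": 0,"rx": 0,"ry": 0,"rz": 0,"claw": 255},{"x": -7,"y": 0,"z": 0,"rx": 0,"ry": 0,"rz": 0,"claw": 255},{"x": -9,"y": 0,"z": 0,"rx": 0,"ry": 0,"rz": 0,"claw": 255},{"x": -11,"y": 0,"z": 0,"rx": 0,"ry": 0,"rz": 0,"claw": 255},{"x": -13,"y": 0,"z": 0,"rx": 0,"ry": 0,"rz": 0,"claw": 255},{"x": -15,"y": 0,"z": 0,"rx": 0,"ry": 0,"rz": 0,"claw": 255},{"x": -17,"y": 0,"z": 0,"rx": 0,"ry": 0,"rz": 0,"claw": 255}]'

```text
time_s: 8.55
position: [0.4907, 0.0356, 0.0771]
tcp_rot: [[0.971, -0.24, 0.0], [-0.24, -0.971, -0.0], [0.0, -0.0, -1.0]]
force: [1.6, -0.3, -2.2]
opening: 0.181
grasp_force: 29.9
```

Call:
apply_moves --rows '[{"x": -2.5,"y": 0,"z": 0,"rx": 0,"ry": 0,"rz": 0,"claw": 255},{"x": -5,"y": 0,"z": 0,"rx": 0,"ry": 0,"rz": 0,"claw": 255},{"x": -7.5,"y": 0,"z": 0,"rx": 0,"ry": 0,"rz": 0,"claw": 255},{"x": -10,"y": 0,"z": 0,"rx": 0,"ry": 0,"rz": 0,"claw": 255},{"x": -12.5,"y": 0,"z": 0,"rx": 0,"ry": 0,"rz": 0,"claw": 255},{"x": -15,"y": 0,"z": 0,"rx": 0,"ry": 0,"rz": 0,"claw": 255},{"x": -17.5,"y": 0,"z": 0,"rx": 0,"ry": 0,"rz": 0,"claw": 255},{"x": -20,"y": 0,"z": 0,"rx": 0,"ry": 0,"rz": 0,"claw": 255},{"x": -22.5,"y": 0,"z": 0,"rx": 0,"ry": 0,"rz": 0,"claw": 255},{"x": -25,"y": 0,"z": 0,"rx": 0,"ry": 0,"rz": 0,"claw": 255}]'

```text
time_s: 9.8
position: [0.4663, 0.0416, 0.0771]
tcp_rot: [[0.971, -0.24, 0.0], [-0.24, -0.971, -0.0], [0.0, -0.0, -1.0]]
force: [2.4, 0.1, -2.0]
opening: 0.181
grasp_force: 29.9
```

```bash
cat > tray.py <<'E'
from h import *
s=read_state();R=s['tcp_rot'];print('F tool',(R.T@s['force']).round(2))
i,d=capture('top');p=camera_params('top');C=cloud(p,d);hsv=cv2.cvtColor(i,cv2.COLOR_RGB2HSV)
C0=cloud(p,np.load('top.npz')['d'])
# blue front: its centroid along cabinet x, against the first picture
def blue(i,C):
    h=cv2.cvtColor(i,cv2.COLOR_RGB2HSV);m=(h[...,0]>100)&(h[...,0]<120)&(h[...,1]>150)&(C[...,2]>.095)&(C[...,2]<.112);m[:,:200]=0;m[:,360:]=0
    q=C[m]@[.971,-.24,0];return m.sum(),np.median(q-0),np.percentile(q,5)
z=np.load('top.npz');print(blue(z['i'],C0),blue(i,C))
E
python3 tray.py
```

```text
F tool [ 2.29 -0.65  2.01]
(np.int64(313), np.float64(0.6323788728902622), np.float64(0.6290548482842061)) (np.int64(297), np.float64(0.5938464715055621), np.float64(0.59072855691834))
```

Call:
apply_moves --rows '[{"x": -2.5,"y": 0,"z": 0,"rx": 0,"ry": 0,"rz": 0,"claw": 255},{"x": -5.5,"y": 0,"z": 0,"rx": 0,"ry": 0,"rz": 0,"claw": 255},{"x": -9,"y": 0,"z": 0,"rx": 0,"ry": 0,"rz": 0,"claw": 255},{"x": -13,"y": 0,"z": 0,"rx": 0,"ry": 0,"rz": 0,"claw": 255},{"x": -17,"y": 0,"z": 0,"rx": 0,"ry": 0,"rz": 0,"claw": 255},{"x": -21,"y": 0,"z": 0,"rx": 0,"ry": 0,"rz": 0,"claw": 255},{"x": -25,"y": 0,"z": 0,"rx": 0,"ry": 0,"rz": 0,"claw": 255},{"x": -28.5,"y": 0,"z": 0,"rx": 0,"ry": 0,"rz": 0,"claw": 255},{"x": -31.5,"y": 0,"z": 0,"rx": 0,"ry": 0,"rz": 0,"claw": 255},{"x": -34,"y": 0,"z": 0,"rx": 0,"ry": 0,"rz": 0,"claw": 255}]'

```text
time_s: 11.1
position: [0.4333, 0.0498, 0.0771]
tcp_rot: [[0.971, -0.24, 0.0], [-0.24, -0.971, 0.0], [0.0, -0.0, -1.0]]
force: [2.8, 0.1, -1.6]
opening: 0.182
grasp_force: 29.9
```

```bash
python3 tray.py
```

```text
F tool [ 2.68 -0.81  1.58]
(np.int64(313), np.float64(0.6323788728902622), np.float64(0.6290548482842061)) (np.int64(285), np.float64(0.5599270536754548), np.float64(0.5569093231577503))
```

Call:
apply_moves --rows '[{"x": -1,"y": 0,"z": 0,"rx": 0,"ry": 0,"rz": 0,"claw": 255},{"x": -2,"y": 0,"z": 0,"rx": 0,"ry": 0,"rz": 0,"claw": 255},{"x": -3,"y": 0,"z": 0,"rx": 0,"ry": 0,"rz": 0,"claw": 255},{"x": -4,"y": 0,"z": 0,"rx": 0,"ry": 0,"rz": 0,"claw": 255},{"x": -5,"y": 0,"z": 0,"rx": 0,"ry": 0,"rz": 0,"claw": 255},{"x": -6,"y": 0,"z": 0,"rx": 0,"ry": 0,"rz": 0,"claw": 255}]'

```text
time_s: 11.9
position: [0.4276, 0.0512, 0.0771]
tcp_rot: [[0.971, -0.24, 0.0], [-0.24, -0.971, -0.0], [0.0, -0.0, -1.0]]
force: [3.2, 0.0, -1.0]
opening: 0.18
grasp_force: 29.9
```

Call:
apply_moves --rows '[{"x": -0.6,"y": 0,"z": 0,"rx": 0,"ry": 0,"rz": 0,"claw": 255},{"x": -1.2,"y": 0,"z": 0,"rx": 0,"ry": 0,"rz": 0,"claw": 255},{"x": -1.8,"y": 0,"z": 0,"rx": 0,"ry": 0,"rz": 0,"claw": 255}]'

```text
time_s: 12.28
position: [0.4258, 0.0516, 0.0771]
tcp_rot: [[0.971, -0.24, 0.0], [-0.24, -0.971, 0.0], [0.0, -0.0, -1.0]]
force: [1.7, -0.9, -0.8]
opening: 0.182
grasp_force: 29.9
```

Call:
apply_moves --rows '[{"x": -0.6,"y": 0,"z": 0,"rx": 0,"ry": 0,"rz": 0,"claw": 255},{"x": -1.2,"y": 0,"z": 0,"rx": 0,"ry": 0,"rz": 0,"claw": 255},{"x": -1.8,"y": 0,"z": 0,"rx": 0,"ry": 0,"rz": 0,"claw": 255}]'

```text
time_s: 12.65
position: [0.424, 0.052, 0.0771]
tcp_rot: [[0.971, -0.24, 0.0], [-0.24, -0.971, 0.0], [0.0, -0.0, -1.0]]
force: [2.4, -0.4, -1.6]
opening: 0.181
grasp_force: 29.9
```

```bash
python3 - <<'E'
from h import *
# cabinet front edge vs tray front face in the first top picture, along cabinet x
z=np.load('top.npz');i,d=z['i'],z['d'];p=camera_params('top');C=cloud(p,d);h=cv2.cvtColor(i,cv2.COLOR_RGB2HSV)
w=(h[...,1]<60)&(h[...,2]>190)&(abs(C[...,2]-.115)<.008);w[:60]=0;w[216:]=0;w[:,:200]=0;w[:,360:]=0
v,u=np.where(w);P=np.array([onz(p,a,b,.115)[:2] for a,b in zip(u,v)]);q=P@[.971,-.24];print('cab x',np.percentile(q,[.2,1,99,99.8]))
b=(h[...,0]>100)&(h[...,0]<120)&(h[...,1]>150);b[:150]=0;b[225:]=0;b[:,:200]=0;b[:,340:]=0
v,u=np.where(b);P=np.array([onz(p,a,b,.104)[:2] for a,b in zip(u,v)]);q=P@[.971,-.24];print('blue at .104',np.percentile(q,[1,5,50,95,99]))
E
```

```text
cab x [0.64078906 0.64181634 0.87835836 0.87952491]
blue at .104 [0.6203351  0.6212123  0.63025028 0.6352445  0.63569479]
```

Call:
apply_moves --rows '[{"x": -0.7,"y": 0,"z": 0,"rx": 0,"ry": 0,"rz": 0,"claw": 255},{"x": -1.4,"y": 0,"z": 0,"rx": 0,"ry": 0,"rz": 0,"claw": 255},{"x": -2.1,"y": 0,"z": 0,"rx": 0,"ry": 0,"rz": 0,"claw": 255}]'

```text
time_s: 13.02
position: [0.422, 0.0525, 0.077]
tcp_rot: [[0.971, -0.24, -0.0], [-0.24, -0.971, 0.0], [-0.0, 0.0, -1.0]]
force: [3.3, -1.2, -0.9]
opening: 0.179
grasp_force: 29.9
```

Call:
apply_moves --rows '[{"x": -0.7,"y": 0,"z": 0,"rx": 0,"ry": 0,"rz": 0,"claw": 255},{"x": -1.4,"y": 0,"z": 0,"rx": 0,"ry": 0,"rz": 0,"claw": 255},{"x": -2.1,"y": 0,"z": 0,"rx": 0,"ry": 0,"rz": 0,"claw": 255}]'

```text
time_s: 13.4
position: [0.42, 0.0531, 0.0771]
tcp_rot: [[0.971, -0.24, 0.0], [-0.24, -0.971, -0.0], [0.0, 0.0, -1.0]]
force: [2.0, -0.3, -1.1]
opening: 0.185
grasp_force: 29.9
```

Call:
apply_moves --rows '[{"x": -0.7,"y": 0,"z": 0,"rx": 0,"ry": 0,"rz": 0,"claw": 255},{"x": -1.4,"y": 0,"z": 0,"rx": 0,"ry": 0,"rz": 0,"claw": 255},{"x": -2.1,"y": 0,"z": 0,"rx": 0,"ry": 0,"rz": 0,"claw": 255}]'

```text
time_s: 13.78
position: [0.4179, 0.0536, 0.077]
tcp_rot: [[0.971, -0.24, -0.0], [-0.24, -0.971, -0.0], [-0.0, 0.0, -1.0]]
force: [2.9, -0.4, -0.9]
opening: 0.177
grasp_force: 29.9
```

Call:
apply_moves --rows '[{"x": -0.7,"y": 0,"z": 0,"rx": 0,"ry": 0,"rz": 0,"claw": 255},{"x": -1.4,"y": 0,"z": 0,"rx": 0,"ry": 0,"rz": 0,"claw": 255},{"x": -2.1,"y": 0,"z": 0,"rx": 0,"ry": 0,"rz": 0,"claw": 255}]'

```text
time_s: 14.15
position: [0.4159, 0.0541, 0.0771]
tcp_rot: [[0.971, -0.24, 0.0], [-0.24, -0.971, 0.0], [0.0, -0.0, -1.0]]
force: [1.6, -2.0, -1.1]
opening: 0.181
grasp_force: 29.9
```

Call:
apply_moves --rows '[{"x": -0.7,"y": 0,"z": 0,"rx": 0,"ry": 0,"rz": 0,"claw": 255},{"x": -1.4,"y": 0,"z": 0,"rx": 0,"ry": 0,"rz": 0,"claw": 255},{"x": -2.1,"y": 0,"z": 0,"rx": 0,"ry": 0,"rz": 0,"claw": 255}]'

```text
time_s: 14.52
position: [0.4138, 0.0546, 0.0771]
tcp_rot: [[0.971, -0.24, 0.0], [-0.24, -0.971, -0.0], [0.0, 0.0, -1.0]]
force: [1.9, -0.1, -1.0]
opening: 0.176
grasp_force: 29.9
```

Call:
apply_moves --rows '[{"x": -0.7,"y": 0,"z": 0,"rx": 0,"ry": 0,"rz": 0,"claw": 255},{"x": -1.4,"y": 0,"z": 0,"rx": 0,"ry": 0,"rz": 0,"claw": 255},{"x": -2.1,"y": 0,"z": 0,"rx": 0,"ry": 0,"rz": 0,"claw": 255}]'

```text
time_s: 14.9
position: [0.4118, 0.0551, 0.0771]
tcp_rot: [[0.971, -0.24, 0.0], [-0.24, -0.971, 0.0], [0.0, -0.0, -1.0]]
force: [2.3, -1.0, -2.2]
opening: 0.182
grasp_force: 29.9
```

Call:
apply_moves --rows '[{"x": -0.7,"y": 0,"z": 0,"rx": 0,"ry": 0,"rz": 0,"claw": 255},{"x": -1.4,"y": 0,"z": 0,"rx": 0,"ry": 0,"rz": 0,"claw": 255},{"x": -2.1,"y": 0,"z": 0,"rx": 0,"ry": 0,"rz": 0,"claw": 255}]'

```text
time_s: 15.28
position: [0.4098, 0.0556, 0.0771]
tcp_rot: [[0.971, -0.24, 0.0], [-0.24, -0.971, 0.0], [0.0, -0.0, -1.0]]
force: [1.3, -1.3, -0.8]
opening: 0.178
grasp_force: 29.9
```

```bash
python3 tray.py
```

```text
F tool [1.56 1.   0.77]
(np.int64(313), np.float64(0.6323788728902622), np.float64(0.6290548482842061)) (np.int64(281), np.float64(0.5358688681663673), np.float64(0.5327149405529471))
```

Call:
apply_moves --rows '[{"x": -0.6,"y": 0,"z": 0,"rx": 0,"ry": 0,"rz": 0,"claw": 255},{"x": -1.2,"y": 0,"z": 0,"rx": 0,"ry": 0,"rz": 0,"claw": 255}]'

```text
time_s: 15.58
position: [0.4091, 0.0558, 0.0771]
tcp_rot: [[0.971, -0.24, 0.001], [-0.24, -0.971, -0.0], [0.001, -0.0, -1.0]]
force: [3.9, -0.8, -2.3]
opening: 0.176
grasp_force: 29.9
```

Call:
apply_moves --rows '[{"x": -0.5,"y": 0,"z": 0,"rx": 0,"ry": 0,"rz": 0,"claw": 255},{"x": -0.5,"y": 0,"z": 0,"rx": 0,"ry": 0,"rz": 0,"claw": 255}]'

```text
time_s: 15.82
position: [0.409, 0.0558, 0.0771]
tcp_rot: [[0.971, -0.24, 0.002], [-0.24, -0.971, -0.0], [0.002, -0.0, -1.0]]
force: [4.4, -2.5, -2.3]
opening: 0.186
grasp_force: 29.9
```

Call:
apply_moves --rows '[{"x": -0.7,"y": 0,"z": 0,"rx": 0,"ry": 0,"rz": 0,"claw": 255},{"x": -0.7,"y": 0,"z": 0,"rx": 0,"ry": 0,"rz": 0,"claw": 255}]'

```text
time_s: 16.08
position: [0.4089, 0.0559, 0.0772]
tcp_rot: [[0.971, -0.24, 0.003], [-0.24, -0.971, -0.0], [0.003, -0.0, -1.0]]
force: [6.4, -1.5, -2.1]
opening: 0.181
grasp_force: 29.9
```

Call:
apply_moves --rows '[{"x": -0.7,"y": 0,"z": 0,"rx": 0,"ry": 0,"rz": 0,"claw": 255},{"x": -1.4,"y": 0,"z": 0,"rx": 0,"ry": 0,"rz": 0,"claw": 255}]'

```text
time_s: 16.32
position: [0.4089, 0.056, 0.0773]
tcp_rot: [[0.971, -0.24, 0.006], [-0.24, -0.971, -0.001], [0.006, -0.001, -1.0]]
force: [7.4, -2.1, -2.8]
opening: 0.184
grasp_force: 29.9
```

Call:
apply_moves --rows '[{"x": -0.8,"y": 0,"z": 0,"rx": 0,"ry": 0,"rz": 0,"claw": 255},{"x": -0.8,"y": 0,"z": 0,"rx": 0,"ry": 0,"rz": 0,"claw": 255}]'

```text
time_s: 16.58
position: [0.4088, 0.056, 0.0773]
tcp_rot: [[0.971, -0.24, 0.007], [-0.24, -0.971, -0.001], [0.007, -0.001, -1.0]]
force: [7.8, -2.6, -3.5]
opening: 0.18
grasp_force: 29.9
```

Call:
apply_moves --rows '[{"x": -1,"y": 0,"z": 0,"rx": 0,"ry": 0,"rz": 0,"claw": 255},{"x": -1,"y": 0,"z": 0,"rx": 0,"ry": 0,"rz": 0,"claw": 255}]'

```text
time_s: 16.82
position: [0.4088, 0.0561, 0.0774]
tcp_rot: [[0.971, -0.24, 0.009], [-0.24, -0.971, -0.001], [0.009, -0.001, -1.0]]
force: [8.4, -2.1, -4.3]
opening: 0.178
grasp_force: 29.9
```

Call:
apply_moves --rows '[{"x": -1.5,"y": 0,"z": 0,"rx": 0,"ry": 0,"rz": 0,"claw": 255},{"x": -1.5,"y": 0,"z": 0,"rx": 0,"ry": 0,"rz": 0,"claw": 255}]'

```text
time_s: 17.08
position: [0.4087, 0.0562, 0.0775]
tcp_rot: [[0.971, -0.241, 0.012], [-0.241, -0.971, -0.002], [0.012, -0.001, -1.0]]
force: [10.7, -4.3, -3.0]
opening: 0.183
grasp_force: 30.0
```

```bash
cat > pit.py <<'E'
from pz import *
def slope(p,i,d,s):
    C=cloud(p,d);T=(C-s['position'])@np.array(s['tcp_rot'])
    m=(abs(T[...,1])<.004)&(T[...,0]>.055)&(T[...,0]<.1)&(abs(T[...,2])<.025)&(d>0)
    return m.sum(),np.polyfit(T[m][:,0],T[m][:,2],1)
s=read_state();p=camera_params('wrist');i,d=capture('wrist')
print('F',(s['tcp_rot'].T@s['force']).round(2),slope(p,i,d,s))
p,i,d=wp('w3');s3=dict(position=np.array([.47734,.03655,.16421]),tcp_rot=np.array([[.971,-.239,-.002],[-.239,-.971,0],[-.002,0,-1]]));print(slope(p,i,d,s3))
E
python3 pit.py
```

```text
F [11.37  1.57  3.19] (np.int64(2773), array([0.01151372, 0.00132262]))
(np.int64(2856), array([0.00132937, 0.00103462]))
```

Call:
apply_moves --rows '[{"x": -0.4,"y": 0,"z": 0,"rx": 0,"ry": 0,"rz": 0,"claw": 255},{"x": -0.4,"y": 0,"z": 0,"rx": 0,"ry": 0,"rz": 0,"claw": 255}]'

```text
time_s: 17.38
position: [0.4087, 0.0562, 0.0776]
tcp_rot: [[0.971, -0.241, 0.013], [-0.241, -0.971, -0.002], [0.013, -0.001, -1.0]]
force: [10.7, -4.0, -3.4]
opening: 0.182
grasp_force: 30.0
```

Call:
apply_moves --rows '[{"x": -0.4,"y": 0,"z": 0,"rx": 0,"ry": 0,"rz": 0,"claw": 255},{"x": -0.4,"y": 0,"z": 0,"rx": 0,"ry": 0,"rz": 0,"claw": 255},{"x": -0.4,"y": 0,"z": 0,"rx": 0,"ry": 0,"rz": 0,"claw": 255},{"x": -0.4,"y": 0,"z": 0,"rx": 0,"ry": 0,"rz": 0,"claw": 255}]'

```text
time_s: 17.88
position: [0.4087, 0.0562, 0.0776]
tcp_rot: [[0.971, -0.241, 0.014], [-0.241, -0.971, -0.002], [0.014, -0.001, -1.0]]
force: [10.4, -4.2, -3.8]
opening: 0.18
grasp_force: 30.0
```

Call:
apply_moves --rows '[{"x": -0.5,"y": 0,"z": 0,"rx": 0,"ry": 0,"rz": 0,"claw": 255},{"x": -0.5,"y": 0,"z": 0,"rx": 0,"ry": 0,"rz": 0,"claw": 255},{"x": -0.5,"y": 0,"z": 0,"rx": 0,"ry": 0,"rz": 0,"claw": 255},{"x": -0.5,"y": 0,"z": 0,"rx": 0,"ry": 0,"rz": 0,"claw": 255}]'

```text
time_s: 18.38
position: [0.4086, 0.0562, 0.0776]
tcp_rot: [[0.97, -0.241, 0.015], [-0.241, -0.971, -0.002], [0.015, -0.001, -1.0]]
force: [12.1, -4.0, -3.9]
opening: 0.182
grasp_force: 30.0
```

Call:
apply_moves --rows '[{"x": 0,"y": 0,"z": 0,"rx": 0,"ry": 0,"rz": 0,"claw": 255},{"x": 0,"y": 0,"z": 0,"rx": 0,"ry": 0,"rz": 0,"claw": 255},{"x": 0,"y": 0,"z": 0,"rx": 0,"ry": 0,"rz": 0,"claw": 255},{"x": 0,"y": 0,"z": 0,"rx": 0,"ry": 0,"rz": 0,"claw": 255}]'

```text
time_s: 18.88
position: [0.4086, 0.0562, 0.0776]
tcp_rot: [[0.97, -0.241, 0.015], [-0.241, -0.971, -0.002], [0.015, -0.001, -1.0]]
force: [11.6, -4.3, -3.5]
opening: 0.182
grasp_force: 30.0
```

```bash
python3 pit.py
```

```text
F [12.2   1.43  3.67] (np.int64(2762), array([0.01702571, 0.00114932]))
(np.int64(2856), array([0.00132937, 0.00103462]))
```

Call:
apply_moves --rows '[{"x": 0,"y": 0,"z": 0,"rx": 0,"ry": 0,"rz": 0,"claw": 255},{"x": 0,"y": 0,"z": 0,"rx": 0,"ry": 0,"rz": 0,"claw": 255},{"x": 2,"y": 0,"z": 0,"rx": 0,"ry": 0,"rz": 0,"claw": 255},{"x": 4,"y": 0,"z": 0,"rx": 0,"ry": 0,"rz": 0,"claw": 255},{"x": 6,"y": 0,"z": 0,"rx": 0,"ry": 0,"rz": 0,"claw": 255},{"x": 8,"y": 0,"z": 0,"rx": 0,"ry": 0,"rz": 0,"claw": 255},{"x": 10,"y": 0,"z": 0,"rx": 0,"ry": 0,"rz": 0,"claw": 255},{"x": 10,"y": 0,"z": 0,"rx": 0,"ry": 0,"rz": 0,"claw": 255}]'

```text
time_s: 19.92
position: [0.4094, 0.0556, 0.0768]
tcp_rot: [[0.971, -0.24, -0.004], [-0.24, -0.971, 0.001], [-0.004, 0.0, -1.0]]
force: [0.9, -0.1, -1.7]
opening: 0.18
grasp_force: 30.0
```

```bash
python3 pit.py; python3 tray.py
```

```text
F [ 0.93 -0.17  1.71] (np.int64(2972), array([0.00665739, 0.00116166]))
(np.int64(2856), array([0.00132937, 0.00103462]))
F tool [ 1.2  -0.16  0.92]
(np.int64(313), np.float64(0.6323788728902622), np.float64(0.6290548482842061)) (np.int64(288), np.float64(0.5351817684713469), np.float64(0.5319866426871572))
```

Call:
apply_moves --rows '[{"x": 1.5,"y": 0,"z": 0,"rx": 0,"ry": 0,"rz": 0,"claw": 255},{"x": 3,"y": 0,"z": 0,"rx": 0,"ry": 0,"rz": 0,"claw": 255},{"x": 3,"y": 0,"z": 0,"rx": 0,"ry": 0,"rz": 0,"claw": 255}]'

```text
time_s: 20.4
position: [0.4144, 0.0544, 0.077]
tcp_rot: [[0.971, -0.24, 0.0], [-0.24, -0.971, 0.0], [0.0, -0.0, -1.0]]
force: [0.9, 0.5, -1.1]
opening: 0.182
grasp_force: 30.0
```

```bash
python3 pit.py; python3 tray.py
```

```text
F [ 0.78 -0.74  1.13] (np.int64(2978), array([0.00794624, 0.00105929]))
(np.int64(2856), array([0.00132937, 0.00103462]))
F tool [ 0.7  -1.    1.07]
(np.int64(313), np.float64(0.6323788728902622), np.float64(0.6290548482842061)) (np.int64(288), np.float64(0.535220725680446), np.float64(0.5319887557274541))
```

Call:
apply_moves --rows '[{"x": 0,"y": 0,"z": -5,"rx": 0,"ry": 0,"rz": 0,"claw": 255},{"x": 0,"y": 0,"z": -12,"rx": 0,"ry": 0,"rz": 0,"claw": 255},{"x": 0,"y": 0,"z": -20,"rx": 0,"ry": 0,"rz": 0,"claw": 255},{"x": 0,"y": 0,"z": -30,"rx": 0,"ry": 0,"rz": 0,"claw": 255},{"x": 0,"y": 0,"z": -50,"rx": 0,"ry": 0,"rz": 0,"claw": 255},{"x": 0,"y": 0,"z": -80,"rx": 0,"ry": 0,"rz": 0,"claw": 255},{"x": 0,"y": 0,"z": -105,"rx": 0,"ry": 0,"rz": 0,"claw": 255},{"x": 0,"y": 0,"z": -105,"rx": 0,"ry": 0,"rz": 0,"claw": 255}]'

```text
time_s: 21.5
position: [0.4154, 0.0544, 0.1839]
tcp_rot: [[0.971, -0.24, 0.005], [-0.24, -0.971, -0.001], [0.005, -0.001, -1.0]]
force: [-0.3, 0.6, -0.9]
opening: 0.179
grasp_force: 30.0
```

```bash
python3 pit.py; python3 tray.py; python3 - <<'E'
from h import *
s=read_state();print(s['position'],tool(np.array([.5148,-.3100,.175])-s['position'])*1000)
E
```

```text
F [-0.44 -0.46  0.93] (np.int64(2977), array([0.00525012, 0.00123616]))
(np.int64(2856), array([0.00132937, 0.00103462]))
F tool [-0.31 -1.3   1.73]
(np.int64(313), np.float64(0.6323788728902622), np.float64(0.6290548482842061)) (np.int64(289), np.float64(0.5352281881535137), np.float64(0.5320035171096943))
[0.41392751 0.05450147 0.18203008] [185.31505994 329.68853193   7.05704584]
```

Call:
apply_moves --rows '[{"x": 0,"y": 35,"z": 0,"rx": 0,"ry": 0,"rz": 0,"claw": 255},{"x": 10,"y": 80,"z": 0,"rx": 0,"ry": 0,"rz": -0.5,"claw": 255},{"x": 35,"y": 130,"z": 0,"rx": 0,"ry": 0,"rz": -1.0,"claw": 255},{"x": 65,"y": 175,"z": 0,"rx": 0,"ry": 0,"rz": -1.5,"claw": 255},{"x": 95,"y": 220,"z": 0,"rx": 0,"ry": 0,"rz": -2.0,"claw": 255},{"x": 130,"y": 265,"z": 0,"rx": 0,"ry": 0,"rz": -2.5,"claw": 255},{"x": 160,"y": 300,"z": 0,"rx": 0,"ry": 0,"rz": -2.9,"claw": 255},{"x": 180,"y": 325,"z": 5,"rx": 0,"ry": 0,"rz": -3.1,"claw": 255},{"x": 185,"y": 329.5,"z": 6,"rx": 0,"ry": 0,"rz": -3.1,"claw": 255},{"x": 185,"y": 329.5,"z": 6,"rx": 0,"ry": 0,"rz": -3.1,"claw": 255}]'

```text
time_s: 22.85
position: [0.5138, -0.3086, 0.1745]
tcp_rot: [[0.997, 0.082, -0.003], [0.082, -0.997, 0.003], [-0.003, -0.003, -1.0]]
force: [0.1, 1.0, -0.7]
opening: 0.183
grasp_force: 30.0
```

```bash
python3 pit.py; python3 look.py w4; python3 - <<'E'
from h import *
s=read_state();print(s['position'],s['tcp_rot'],tool(np.array([.5148,-.3098,.065])-s['position'])*1000)
E
```

```text
F [ 0.21 -0.99  0.69] (np.int64(2993), array([0.00870688, 0.00104138]))
(np.int64(2856), array([0.00132937, 0.00103462]))
22.9 [ 0.51370097 -0.30797732  0.17489295] [-0.08847934  0.39029222 -0.61145704]
[ 299  213   43  110 4339]
z [0.17698606 0.18008069 0.18121077]
((552.38427734375, -304.48931884765625), (70.7916488647461, 16.010908126831055), 4.512774467468262)
[ 0.51384386 -0.30785921  0.17529804] [[ 0.99653979  0.08308397 -0.00234539]
 [ 0.08308947 -0.99653931  0.00235275]
 [-0.00214179 -0.00253948 -0.99999448]] [  1.02780514   2.29361168 110.29062673]
```

View pics/w4.png

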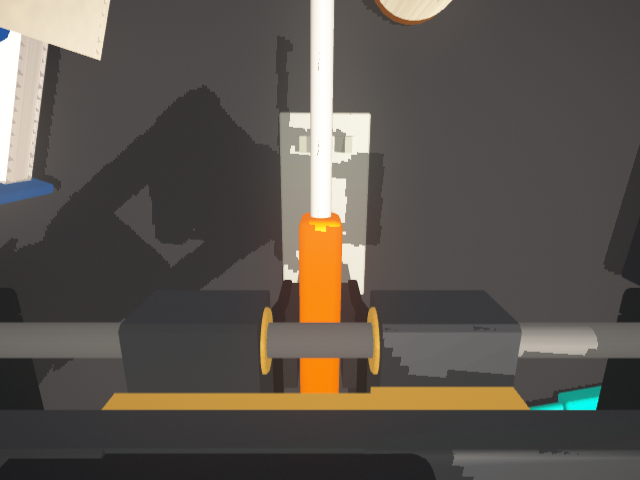

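Call:
apply_moves --rows '[{"x": 1,"y": 2.2,"z": 20,"rx": 0,"ry": 0,"rz": 0,"claw": 255},{"x": 1,"y": 2.2,"z": 45,"rx": 0,"ry": 0,"rz": 0,"claw": 255},{"x": 1,"y": 2.2,"z": 68,"rx": 0,"ry": 0,"rz": 0,"claw": 255},{"x": 1,"y": 2.2,"z": 80,"rx": 0,"ry": 0,"rz": 0,"claw": 255},{"x": 1,"y": 2.2,"z": 80,"rx": 0,"ry": 0,"rz": 0,"claw": 255},{"x": 1,"y": 2.2,"z": 80,"rx": 0,"ry": 0,"rz": 0,"claw": 255},{"x": 1,"y": 2.2,"z": 80,"rx": 0,"ry": 0,"rz": 0,"claw": 255}]'

```text
time_s: 23.82
position: [0.5166, -0.3123, 0.0971]
tcp_rot: [[0.997, 0.082, 0.001], [0.082, -0.997, -0.001], [0.001, 0.001, -1.0]]
force: [-0.1, -0.8, -1.2]
opening: 0.183
grasp_force: 30.0
```

```bash
python3 - <<'E'
from h import *
s=read_state();print(s['position'],s['tcp_rot'],tool(np.array([.5148,-.3099,.065])-s['position'])*1000)
E
```

```text
[ 0.5165868  -0.31227463  0.09707946] [[ 0.99659129  0.0824837   0.00149602]
 [ 0.08248572 -0.99659135 -0.00133773]
 [ 0.00138058  0.00145657 -0.99999799]] [-1.62912518 -2.56064483 32.07354887]
```

Call:
apply_moves --rows '[{"x": -1.6,"y": -2.3,"z": 3,"rx": 0,"ry": 0,"rz": 0,"claw": 255},{"x": -1.6,"y": -2.3,"z": 10,"rx": 0,"ry": 0,"rz": 0,"claw": 255},{"x": -1.6,"y": -2.3,"z": 10,"rx": 0,"ry": 0,"rz": 0,"claw": 255},{"x": -1.6,"y": -2.3,"z": 10,"rx": 0,"ry": 0,"rz": 0,"claw": 255},{"x": -1.6,"y": -2.3,"z": 10,"rx": 0,"ry": 0,"rz": 0,"claw": 255}]'

```text
time_s: 24.45
position: [0.5144, -0.3098, 0.0861]
tcp_rot: [[0.997, 0.082, 0.0], [0.082, -0.997, -0.0], [0.0, 0.0, -1.0]]
force: [1.3, -0.3, -1.2]
opening: 0.183
grasp_force: 30.0
```

Aligned. Lowering the rest of the way (21 mm).

Call:
apply_moves --rows '[{"x": 0.3,"y": 0,"z": 4,"rx": 0,"ry": 0,"rz": 0,"claw": 255},{"x": 0.3,"y": 0,"z": 8,"rx": 0,"ry": 0,"rz": 0,"claw": 255},{"x": 0.3,"y": 0,"z": 12,"rx": 0,"ry": 0,"rz": 0,"claw": 255},{"x": 0.3,"y": 0,"z": 16,"rx": 0,"ry": 0,"rz": 0,"claw": 255},{"x": 0.3,"y": 0,"z": 19,"rx": 0,"ry": 0,"rz": 0,"claw": 255},{"x": 0.3,"y": 0,"z": 20,"rx": 0,"ry": 0,"rz": 0,"claw": 255},{"x": 0.3,"y": 0,"z": 20,"rx": 0,"ry": 0,"rz": 0,"claw": 255}]'

```text
time_s: 25.32
position: [0.5146, -0.3097, 0.066]
tcp_rot: [[0.997, 0.082, -0.0], [0.082, -0.997, 0.0], [-0.0, -0.0, -1.0]]
force: [0.5, -0.4, -1.0]
opening: 0.181
grasp_force: 30.0
```

Call:
apply_moves --rows '[{"x": 0,"y": 0,"z": 0.8,"rx": 0,"ry": 0,"rz": 0,"claw": 255},{"x": 0,"y": 0,"z": 0.8,"rx": 0,"ry": 0,"rz": 0,"claw": 255},{"x": 0,"y": 0,"z": 0.8,"rx": 0,"ry": 0,"rz": 0,"claw": 180},{"x": 0,"y": 0,"z": 0.8,"rx": 0,"ry": 0,"rz": 0,"claw": 130},{"x": 0,"y": 0,"z": 0.8,"rx": 0,"ry": 0,"rz": 0,"claw": 100},{"x": 0,"y": 0,"z": 0.8,"rx": 0,"ry": 0,"rz": 0,"claw": 100},{"x": 0,"y": 0,"z": 0.8,"rx": 0,"ry": 0,"rz": 0,"claw": 100}]'

```text
time_s: 26.2
position: [0.5146, -0.3097, 0.0653]
tcp_rot: [[0.997, 0.082, 0.0], [0.082, -0.997, -0.0], [0.0, 0.0, -1.0]]
force: [0.5, -0.4, 0.2]
opening: 0.589
grasp_force: 0.0
```

Call:
apply_moves --rows '[{"x": 0,"y": 0,"z": -10,"rx": 0,"ry": 0,"rz": 0,"claw": 100},{"x": 0,"y": 0,"z": -30,"rx": 0,"ry": 0,"rz": 0,"claw": 100},{"x": 0,"y": 0,"z": -60,"rx": 0,"ry": 0,"rz": 0,"claw": 60},{"x": 0,"y": 0,"z": -100,"rx": 0,"ry": 0,"rz": 0,"claw": 0},{"x": 0,"y": 0,"z": -135,"rx": 0,"ry": 0,"rz": 0,"claw": 0},{"x": 0,"y": 0,"z": -135,"rx": 0,"ry": 0,"rz": 0,"claw": 0},{"x": 0,"y": 0,"z": -135,"rx": 0,"ry": 0,"rz": 0,"claw": 0}]'

```text
time_s: 27.08
position: [0.5141, -0.3093, 0.2002]
tcp_rot: [[0.997, 0.082, -0.0], [0.082, -0.997, 0.0], [-0.0, -0.0, -1.0]]
force: [0.3, 1.0, -0.4]
opening: 0.988
grasp_force: 0.0
```

```bash
python3 look.py w5; python3 tray.py; python3 - <<'E'
from pz import *
p,i,d=wp('w5')
hsv=cv2.cvtColor(i,cv2.COLOR_RGB2HSV)
m=(hsv[...,0]>4)&(hsv[...,0]<32)&(hsv[...,1]>150)&(hsv[...,2]>120); m[:,:290]=0;m[:,340:]=0;m[300:]=0
v,u=np.where(m);print('back',onz(p,(u[v>285].mean()),v.max()+.5,.07),'front',onz(p,u[v<185].mean(),v.min()-.5,.07))
C=cloud(p,d);print('z ends',np.median(C[m&(np.arange(480)[:,None]<210)][:,2]),np.median(C[m&(np.arange(480)[:,None]>270)][:,2]))
t,_=capture('top');sc,_=capture('scene')
save('fin',np.hstack([cv2.resize(t[60:300,200:420],None,fx=1.7,fy=1.7),cv2.resize(i[0:300,160:480],(374,408))]))
E
```

```text
27.075 [ 0.5141487  -0.30932193  0.20020516] [ 0.26317965  0.98783567 -0.39554111]
[310 176  23 118 847]
z [0.06736585 0.0703432  0.07177212]
((529.5869140625, -308.4461364746094), (116.9139175415039, 15.492189407348633), 4.418801307678223)
F tool [ 0.19 -1.54  0.32]
(np.int64(313), np.float64(0.6323788728902622), np.float64(0.6290548482842061)) (np.int64(288), np.float64(0.5352223930429725), np.float64(0.5319516234060846))
back [ 0.46911706 -0.31310634  0.07      ] front [ 0.56023324 -0.30577527  0.07      ]
z ends 0.07053697244613927 0.07062392358975006
```

View pics/fin.png

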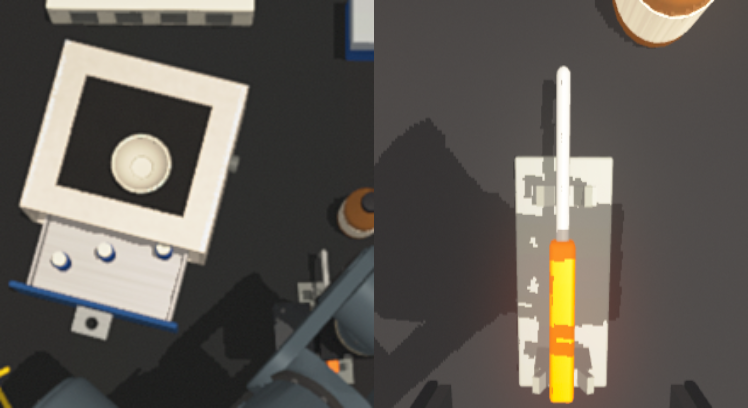

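The picture shows the tray out with three vials upright at (60,260), (105,252) and (163,250). The hook is level in its rest at (563,320).

```bash
python3 -c "
from rig import hand_in;print(hand_in())"
```

```text
the job is handed in; nothing more can be done
None
```

The job is handed in: the tray is fully out against its stop after about 12 N held there for about one second, its three vials are standing, and the orange hook lies level in its rest within about 2 mm of where it lay. It took about 27 s of the 72 s allowed.

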